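Clamp the filter cartridge and hold the rinse valve open

ROBOT

A 6-joint arm with a two-finger parallel gripper is mounted at the origin on the work surface. World frame = base frame: x ahead of the robot, y to its left, z up, the work surface at z = 0. Lengths are in m, angles in rad, forces in N, time in s.
With the tool pointing down it reaches from about 0.375 to 0.9 m from the base axis. Payload 3.1 kg.
Tool frame: the origin (TCP) lies on the mounting face of the last link; the fingertips stand 173 mm ahead of it and the grasp point (between the pads) lies 155 mm ahead of it (tcp_to_tips is the distance from the TCP to the fingertips, in m); x points along the fingers, y is the direction in which the jaws open and shut, and the axes are right-handed (so a half turn about x gives the same grasp; the last joint's range is limited). The gripper opens to 85 mm and grips with 20 to 120 N. Pads are 22 mm wide; open, the fingers measure 114 mm over their backs; the gripper's body (76 mm by 85 mm) begins 54 mm behind the grasp point. The pads swing forward as they close: fully open they stand 13 mm farther back than shut.
Start: joints at [-1.306, 0.527, 1.433, -0, 1.181, -0.178], TCP at [0.268, -0.564, 0.405] pointing down, gripper open.
Joint ranges: [-3.08, 3.08], [-0.75, 2.2], [0.22, 2.44], [-1.43, 4.57], [0, 2.65], [-2.85, 2.85]. Speed limits (rad/s): [2.79, 2.79, 3.14, 3.14, 3.14, 3.14].

INTERFACE

Orientations are given as [roll, pitch, yaw] about the fixed x, y, z axes, in that order (R = Rz(yaw) Ry(pitch) Rx(roll)).
In Python, from station import * gives the robot as it stands. The module is installed in compiled form; this text tells all that it offers.
- The arm moves only by the shell command python3 -m pendant 'ROWS' [FORCE]. ROWS is JSON, a list of rows, each a list of 7 numbers: the turn, a rotation vector about the tool's x, y, z in rad, then the shift along the tool's x, y, z in cm, then the closure in counts, from 0 (fully open) to 255 (shut). In form: [[rx, ry, rz, dx, dy, dz, gripper], ...]. A call has 1 to 5 rows; each row is the pose to reach, as a shift and turn from the pose commanded when the call began, along the tool's axes at that moment; what a row does not reach only later rows make up. A row lasts 1/8 s, in which the tool goes at most 62.5 mm and 10.7 degrees, less where a joint would pass 70% of its speed; a pose out of reach is approached as far as the arm can. A call with a gripper value outside its range is refused whole. The fingers move at their own pace and stop on an object; FORCE is the grip in N (left out, the last holds). Time passes only in rows, so rows that repeat a pose let the fingers close. It gives the time, the measured TCP pose, the force and the opening at its end, in the units of the state.
- state(): the state, without advancing time (a new reading comes with each control period).
- read_camera(name): name is "side" or "top"; returns a dict with "color" (384x512x3 uint8, red, green, blue), "vfov" (degrees; the focal length in pixels is half the picture's height over the tangent of half this angle, whatever the lens; pixels are square), "cx", "cy" (the principal point, pixels), "k1" (the pictures are not rectified: a ray, as slopes to the right and down, at radius r is drawn at 1 + k1 r^2 times it, then the intrinsics apply), "extrinsics" (4x4, takes a point from camera to world coordinates). Camera axes: x right, y up, looking along -z (the intrinsics and any distortion apply to the point x, -y, -z); pixel columns grow to the right and rows downward; lengths in m; the calibration is good to about 2 mm. A picture is of the moment at which its call begins. There is no depth.
- close_job(): hands the job in, once; it reports no verdict.
The state is a dict: "time": time; "qpos": joint angles; "qd": joint speeds; "effort": joint torques, N m; "ee_pos": TCP position; "tool_rot": TCP orientation; "force": force on the tool from outside, world axes, zero at the start; "moment": the same for the moment, N m; "gripper_width": finger opening in m.
Only numpy, scipy, OpenCV 4.12 (cv2) and the standard library are available. Lean on these libraries where they do the work, as an engineer would, in place of code of your own. Each camera call takes 0.05 s, during which the arm holds its last target.

TASK

Lock the filter cartridge into its nest by swinging the toggle clamp's arm over centre until its rubber pad presses on the cartridge. Then swing the spring-return valve lever forward, fully up to its stop, and finish while holding it there: do not let go of the lever, and leave the glassware on the bench where it stands.

Things in the scene. Friction and masses are not known exactly. Their poses are not given: they have to be found in the camera images.
- clamp_pivot (a point): Hinge point of the toggle clamp on the fixture (fixed aluminium plate 130 x 180 x 10 mm with nest ring and the clamp's two cheeks, tops at 106 mm), 92 mm above the bench. Axes: x away from the robot (within 0.5 rad) along the level hinge line, y left, z up. The cartridge's centre line is 80 mm away in -y. Fixture and valve stand may swap sides.
- clamp_handle (a point): Middle of the grey round handle (20 mm thick, 45 mm long) at the free end of the clamp arm, 115 mm from the hinge line; the arm ends 137 mm from the hinge line. At the start the arm stands up and leans back 0.35 rad from vertical, away from the cartridge, so this point is about 200 mm above the bench.
- clamp_pad (a point): Centre of the pressing face of the clamp's rubber pad (18 mm across), 80 mm along the arm from the hinge line, 20 mm off the arm's middle line on the side that comes down on the cartridge. The arm itself is a steel bar 16 mm wide (along the hinge line), 12 mm thick.
- clamp (a joint): Angle of the clamp arm in rad: 0 = leaning back on its open stop (start), 0.35 = upright = dead centre, about 1.92 = level with the pad pressing on the cartridge, 2.05 = end stop if no part is there. It grows as the arm swings up and over towards the cartridge (fixture's -y). An inner spring pushes it back to 0 below 0.35 (about 4 N at the handle) and, past 0.35, throws it over by itself and presses the pad down with about 10 N; the swing is damped and takes about a second.
- cartridge_center (a point): Centre (half-way up) of the loose white plastic filter cartridge: a waisted upright cylinder, 43 mm diameter, 62 mm tall, standing in the nest ring (47 mm bore, 14 mm deep) on the fixture plate. Its foot is 10 mm and its flat top 72 mm above the bench. It is already in its nest and need not be grasped.
- cartridge: The same cartridge, origin at the centre of its underside, z up.
- lever_pivot (a point): Point on the valve lever's vertical axis, 115 mm above the bench, on the brass pivot body (38 mm diameter) hung from a grey hanger plate (top 118 mm) and post on the fixed valve stand (steel plate 130 x 160 x 10 mm). Axes: x forward, away from the robot (within 0.5 rad), y left, z up; the post is 58 mm from the axis on the +y side.
- lever_pin (a point): Centre of the free length of the lever's upright round steel pin, 16 mm diameter, 90 mm from the lever axis, 115 mm above the bench; the pin rises clear from 86 to 140 mm. Under it is the lever arm, two flat aluminium plates 22 mm wide, their top at 86 mm, ending 102 mm from the axis. The pin can be pinched from above or pushed from behind.
- lever (a joint): Angle of the valve lever in rad: 0 = at rest (start), 1.25 = wound to its stop, valve fully open. Seen from above it grows anticlockwise; at 0 the arm points 130 degrees clockwise from the stand's x axis, at the stop 58 degrees clockwise from it. A spring turns it back to 0 whenever it is let go: about 5 N at the pin at rest, rising to about 8.5 N at the stop. The stop pegs are two upright pins 12 mm thick, 50 mm from the axis, tops 92 mm above the bench.
- reagent_bottle: Amber glass bottle with cap, 60 mm diameter, 130 mm tall, loose, outboard of the fixture or the valve stand; origin at the centre of its underside. Bystander.
- beaker: Clear glass beaker, 64 mm diameter, 85 mm tall, loose, beyond the work; origin at the centre of its underside. Bystander.
- flask: Conical green-tinted glass flask, 72 mm diameter, 104 mm tall, loose, outboard of the fixture or the valve stand; origin at the centre of its underside. Bystander.

How it is judged:
By the outcome, as a careful person would: the job done as asked, in the order asked, and still so for the second after the job is handed in, while the arm keeps its last pose, push and grip.
It also fails if it takes over 53 s, if anything falls off the work surface, if the arm or the gripper's body presses on something with over 40 N, if the wrist force passes 120 N, or if a joint passes its speed limit or range.

## Working session

There is one attempt and no reset: what is moved stays moved. The work goes in short steps, Python scripts to look and compute and a shell command to move; the robot and the scene stay as the last step left them, time stands still between calls to the robot, and variables do not carry over. Pictures are saved under pics/ and viewed, and the job is handed in when it is done.

```bash
mkdir -p pics; ls; python3 - <<'E'
from station import *
import cv2,numpy as np
s=state()
for k,v in s.items(): print(k,np.round(v,4).tolist() if not isinstance(v,float) else v)
for n in("side","top"):
    c=read_camera(n); cv2.imwrite(f"pics/{n}0.png",c["color"][:,:,::-1])
    print(n,c["vfov"],c["cx"],c["cy"],c["k1"]); print(np.round(c["extrinsics"],4).tolist())
E
```

```text
pics
time 0.0
qpos [-1.3055, 0.5285, 1.4339, -0.0, 1.1814, -0.1785]
qd [0.0012, -0.0002, 0.0004, 0.0007, 0.0008, -0.0008]
effort [0.0, -44.2342, -17.8028, -0.0001, 0.0084, 0.0]
ee_pos [0.2683, -0.5641, 0.4037]
tool_rot [-1.7472, 1.5686, 1.8383]
force [-0.5809, -0.329, 0.0872]
moment [0.0068, 0.0406, 0.0118]
gripper_width 0.0854894598078043
side 53.23486400642936 260.0929813357056 184.64332431264677 0.0014068984002996079
[[-0.9396, 0.181, -0.2905, 0.2919], [-0.3423, -0.5083, 0.7903, 0.8578], [-0.0046, 0.842, 0.5395, 0.7418], [0.0, 0.0, 0.0, 1.0]]
top 56.710350059065235 257.41088569857965 189.2715166977956 0.008161507750054009
[[-0.0256, 0.9941, -0.1058, 0.4916], [-0.9996, -0.0262, -0.0043, -0.0016], [-0.007, 0.1057, 0.9944, 1.3784], [0.0, 0.0, 0.0, 1.0]]
```

View pics/side0.png

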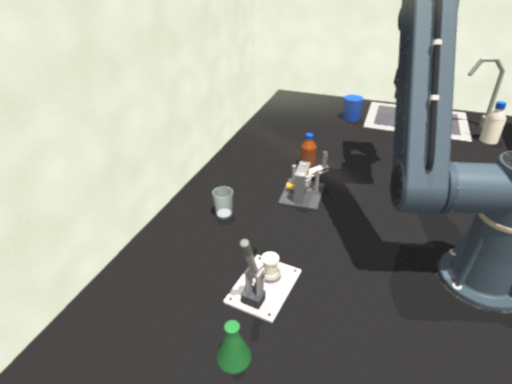

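View pics/top0.png

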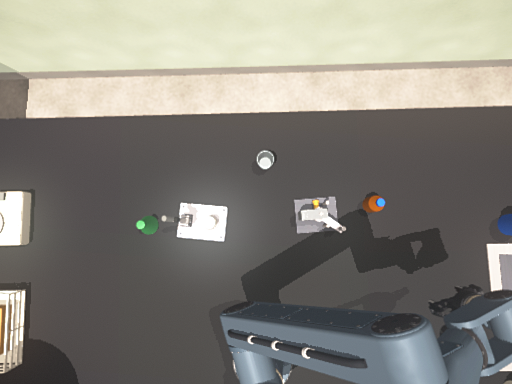

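The top view shows the fixture near (202,222), the valve stand near (318,215), the flask at (148,225), the bottle at (375,203) and the beaker at (265,160). I'll zoom in on the fixture and the stand.

```bash
cat > h.py <<'E'
import numpy as np,cv2
from station import *
from scipy.spatial.transform import Rotation as Ro
def K(c):
    f=c["color"].shape[0]/2/np.tan(np.radians(c["vfov"]/2)); return np.array([[f,0,c["cx"]],[0,f,c["cy"]],[0,0,1]]),np.array([c["k1"],0,0,0,0.])
def proj(c,P):
    E=c["extrinsics"];F=np.diag([1,-1,-1,1.])
    M=F@np.linalg.inv(E); k,d=K(c)
    return cv2.projectPoints(np.atleast_2d(np.array(P,float)),cv2.Rodrigues(M[:3,:3])[0],M[:3,3],k,d)[0][:,0]
def ray(c,uv):
    k,d=K(c); n=cv2.undistortPoints(np.array(uv,float).reshape(1,1,2),k,d)[0,0]
    E=c["extrinsics"]; return E[:3,3],E[:3,:3]@np.array([n[0],-n[1],-1])
def atz(c,uv,z):
    o,r=ray(c,uv); return o+r*(z-o[2])/r[2]
def crop(c,x0,y0,x1,y1,name,s=6,pts=[]):
    im=cv2.resize(c["color"][y0:y1,x0:x1,::-1],None,fx=s,fy=s,interpolation=cv2.INTER_CUBIC)
    for p in pts: cv2.circle(im,tuple(int(v) for v in ((p[0]-x0+.5)*s,(p[1]-y0+.5)*s)),3,(0,0,255),1)
    for x in range((x0+9)//10*10,x1,10): cv2.putText(im,str(x),((x-x0)*s,8),0,.3,(0,255,255)); cv2.line(im,((x-x0)*s+s//2,10),((x-x0)*s+s//2,15),(0,255,255))
    for y in range((y0+9)//10*10,y1,10): cv2.putText(im,str(y),(0,(y-y0)*s+s//2),0,.3,(0,255,255))
    cv2.imwrite("pics/"+name,im)
E
python3 - <<'E'
from h import *
t=read_camera("top");s=read_camera("side")
crop(t,130,190,235,255,"a1.png",7);crop(t,285,190,395,245,"a2.png",7)
crop(s,215,225,315,325,"a3.png",6);crop(s,270,125,340,215,"a4.png",6)
E
```

```text
(no output)
```

View pics/a1.png

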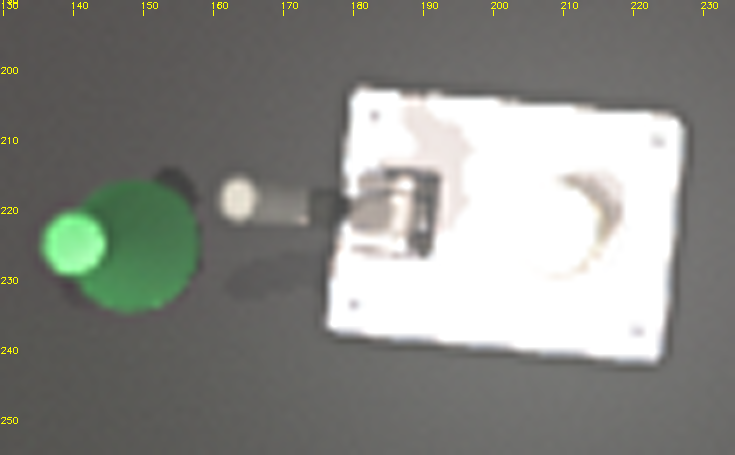

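View pics/a2.png

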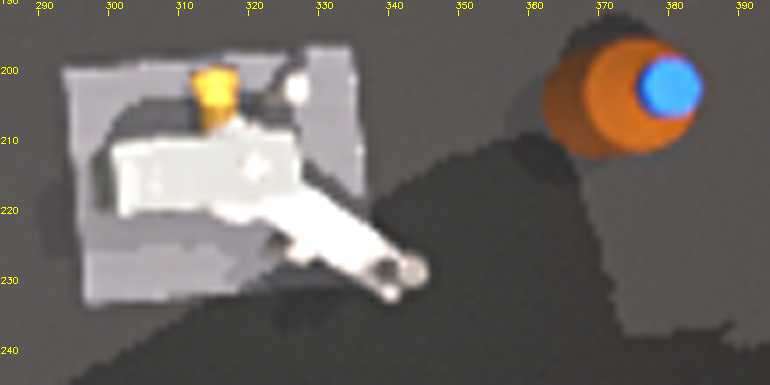

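View pics/a3.png

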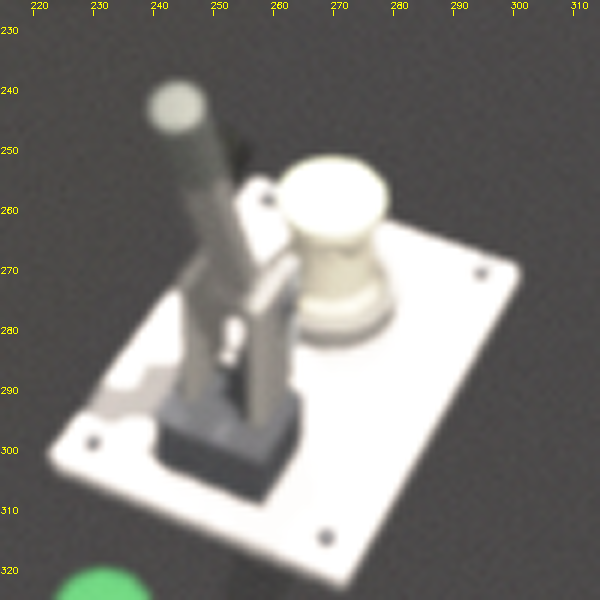

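View pics/a4.png

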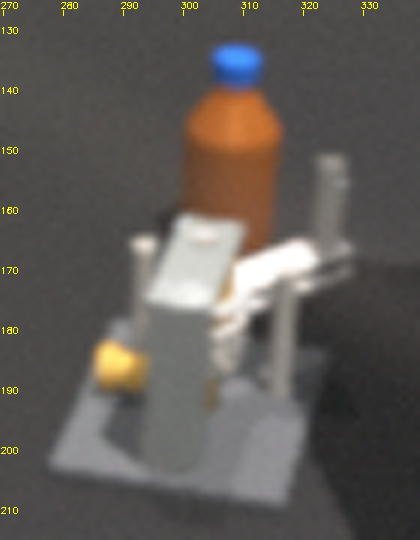

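```bash
python3 - <<'E'
from h import *
from scipy.optimize import least_squares
t=read_camera("top");s=read_camera("side")
def tri(a,b):
    A=[];B=[]
    o1,r1=ray(t,a);o2,r2=ray(s,b)
    x=np.linalg.lstsq(np.c_[r1,-r2],o2-o1,rcond=None)[0]
    p,q=o1+r1*x[0],o2+r2*x[1]; return (p+q)/2,np.linalg.norm(p-q)
for n,C in (("fix",[(180,202.4),(227.1,206.4),(223.5,241.2),(176.6,237.3)]),("stand",[(293.4,199.2),(335.2,196.2),(296.6,233.1)])):
    P=np.array([atz(t,c,.01) for c in C]); print(n,P[:,:2].round(4).tolist(),P.mean(0).round(4))
    for i in range(len(P)-1): d=P[i+1]-P[i]; print(np.linalg.norm(d).round(4),np.arctan2(d[1],d[0]).round(4))
print("side fix",[atz(s,c,.01)[:2].round(4).tolist() for c in [(222.8,301.2),(272,322),(301.2,268.7)]])
print("handle end",tri((163.3,217.8),(244,242.7)))
print("pin top",tri((343.2,228.1),(324.7,151.2)),atz(t,(343.2,228.1),.14),atz(s,(324.7,151.2),.14))
print("cart top side",atz(s,(270.2,256.8),.072))
print("pivotbolt",atz(t,(320.9,213.1),.118))
print("beaker",atz(t,(265,158),.085),"bottle",atz(t,(379.5,202),.13),"flask",atz(t,(139.5,224.5),.104))
E
```

```text
fix [[0.5942, 0.3041], [0.574, 0.1226], [0.4417, 0.1385], [0.461, 0.3174]] [0.5177 0.2206 0.01  ]
0.1826 -1.6816
0.1333 3.0219
0.1799 1.463
stand [[0.5951, -0.1334], [0.6025, -0.2947], [0.4652, -0.1409]] [ 0.5542 -0.1896  0.01  ]
0.1614 -1.5251
0.2061 2.2995
side fix [[0.5928, 0.3035], [0.4628, 0.3198], [0.4434, 0.1354]]
handle end (array([0.52913183, 0.31134065, 0.22016936]), np.float64(0.0011493994620555303))
pin top (array([ 0.48132537, -0.28832885,  0.14226479]), np.float64(0.0010955990521091192)) [ 0.48076832 -0.28896511  0.14      ] [ 0.48257089 -0.29249893  0.14      ]
cart top side [0.51413872 0.18291946 0.072     ]
pivotbolt [ 0.53517021 -0.21822833  0.118     ]
beaker [ 0.74446896 -0.02704143  0.085     ] bottle [ 0.56830353 -0.42274116  0.13      ] flask [0.51187232 0.42785946 0.104     ]
```

```bash
cat >> h.py <<'E'
def go(P,jaw=None):
    """TCP target P (world), jaw axis yaw; prints rows' turn(tool) and shift cm(tool)"""
    s=state(); R=Ro.from_euler('xyz',s["tool_rot"]); p=np.array(s["ee_pos"])
    print("t",round(s["time"],2),"p",p.round(4),"F",np.round(s["force"],1),"w",round(s["gripper_width"],4),"q",np.round(s["qpos"],2).tolist())
    M=R.as_matrix(); print("xt",M[:,0].round(3),"yt",M[:,1].round(3),"jaw yaw",np.arctan2(M[1,1],M[0,1]).round(3))
    print("shift cm",(R.inv().apply(np.array(P)-p)*100).round(2))
    if jaw is not None:
        x=np.array([0,0,-1.]);y=np.array([np.cos(jaw),np.sin(jaw),0]); 
        if y@M[:,1]<0:y=-y
        T=Ro.from_matrix(np.c_[x,y,np.cross(x,y)]); print("turn",(R.inv()*T).as_rotvec().round(3))
E
python3 - <<'E'
from h import *
go([.535,.348,.45],-.113)
go([.535,.348,.45],-.113+np.pi/2)
E
```

```text
t 0.3 p [ 0.2684 -0.5643  0.4043] F [-0.3 -0.2  0.6] w 0.0851 q [-1.31, 0.53, 1.43, -0.0, 1.18, -0.18]
xt [-0.     0.001 -1.   ] yt [ 0.429 -0.903 -0.001] jaw yaw -1.127
shift cm [ -4.5  -70.95 -63.26]
turn [-1.014e+00 -1.000e-03  1.000e-03]
t 0.3 p [ 0.2684 -0.5643  0.4043] F [-0.3 -0.2  0.6] w 0.0851 q [-1.31, 0.53, 1.43, -0.0, 1.18, -0.18]
xt [-0.     0.001 -1.   ] yt [ 0.429 -0.903 -0.001] jaw yaw -1.127
shift cm [ -4.5  -70.95 -63.26]
turn [0.557 0.    0.001]
```

```bash
python3 -m pendant '[[-0.18,0,0,-1.5,-4,-3.5,255],[-0.36,0,0,-3,-8,-7,255],[-0.54,0,0,-4.5,-12,-10.6,255],[-0.72,0,0,-4.5,-16.4,-14.6,255],[-0.9,0,0,-4.5,-21,-18.6,255]]' 40; python3 - <<'E'
from h import *
go([.535,.348,.45],-.113)
E
```

```text
time: 0.92
ee_pos: [0.3465, -0.2933, 0.4501]
tool_rot: [1.087, 1.569, -0.706]
force: [1.4, -0.0, -0.1]
gripper_width: 0.0002
t 0.93 p [ 0.3465 -0.2933  0.4501] F [ 1.4 -0.  -0.1] w 0.0002 q [-0.95, 0.23, 1.79, 0.0, 1.12, -0.73]
xt [ 0.001 -0.001 -1.   ] yt [ 0.975 -0.22   0.001] jaw yaw -0.222
shift cm [-3.00e-02  4.28e+00 -6.67e+01]
turn [-0.109  0.001 -0.001]
```

```bash
python3 -m pendant '[[-0.05,0,0,0,0.8,-6,255],[-0.11,0,0,0,1.2,-12,255],[-0.11,0,0,0,1.6,-18,255],[-0.11,0,0,0,2,-24,255],[-0.11,0,0,0,2.4,-30,255]]'; python3 -m pendant '[[0,0,0,0,-1.1,-6,255],[0,0,0,0,-2.2,-12,255],[0,0,0,0,-3,-18,255],[0,0,0,0,-3,-24,255],[0,0,0,0,-3,-30,255]]'; python3 - <<'E'
from h import *
go([.535,.348,.45],-.113)
E
```

```text
time: 1.55
ee_pos: [0.4374, -0.0061, 0.4501]
tool_rot: [1.347, 1.569, -0.341]
force: [0.6, -0.2, 0.7]
gripper_width: 0.0002
time: 2.17
ee_pos: [0.4421, 0.2956, 0.45]
tool_rot: [1.705, 1.57, 0.017]
force: [2.1, 0.1, 0.8]
gripper_width: -0.0003
t 2.17 p [0.4421 0.2956 0.45  ] F [2.1 0.1 0.8] w -0.0003 q [0.38, 0.35, 1.61, -0.0, 1.18, 0.5]
xt [ 0.001  0.    -1.   ] yt [ 0.993 -0.116  0.001] jaw yaw -0.117
shift cm [ 0.01  8.62 -6.29]
turn [-0.004 -0.    -0.001]
```

```bash
python3 -m pendant '[[0,0,0,0,0,-5.5,255],[0,0,0,0,4.5,-6.3,255],[0,0,0,0,8.6,-6.4,255],[0,0,0,4.5,8.6,-6.4,255],[0,0,0,9.2,8.6,-6.4,255]]'; python3 - <<'E'
from h import *
go([.533,.34,.358],-.113)
t=read_camera("top");s=read_camera("side")
crop(t,130,170,235,255,"b1.png",7);crop(s,195,160,325,290,"b3.png",5)
E
```

```text
time: 2.8
ee_pos: [0.5359, 0.3469, 0.3571]
tool_rot: [2.115, 1.569, 0.426]
force: [-0.4, -0.0, -0.5]
gripper_width: 0.0001
t 2.8 p [0.5359 0.3469 0.3571] F [-0.4 -0.  -0.5] w 0.0001 q [0.4, 0.6, 1.44, 0.0, 1.1, 0.52]
xt [ 0.002  0.001 -1.   ] yt [ 0.993 -0.117  0.002] jaw yaw -0.118
shift cm [-0.09 -0.21  0.72]
turn [-0.005 -0.001 -0.002]
```

View pics/b3.png

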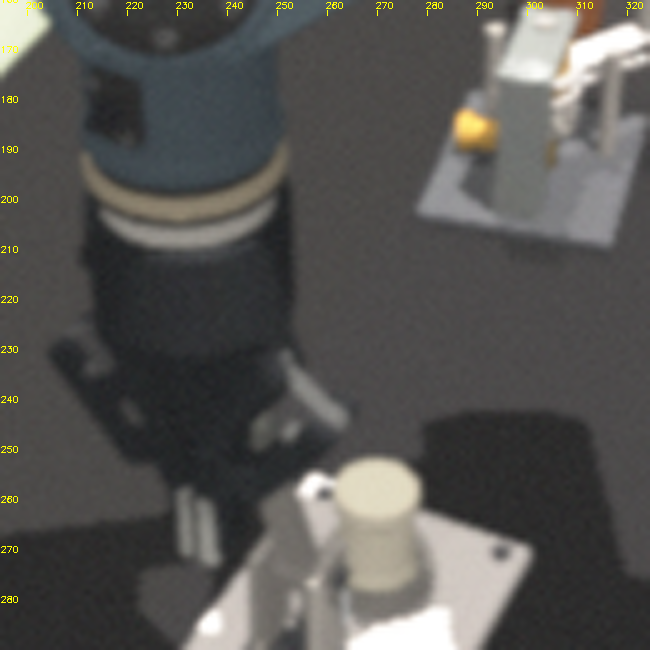

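View pics/b1.png

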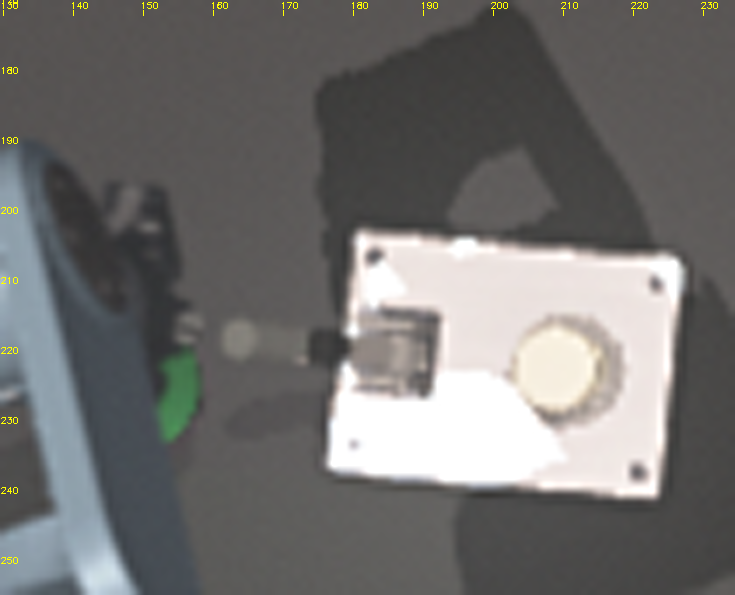

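The shut fingertips are at about px (235,272) in the side view, on the outboard side of the upright clamp arm, and the flask is clear below. I'll push the arm over centre.

```bash
python3 -m pendant '[[0,0,0,0,-0.2,1.5,255],[0,0,0,0,-0.2,3,255],[0,0,0,0,-0.2,4.2,255],[0,0,0,0,-0.2,5.4,255],[0,0,0,0,-0.2,6.4,255]]'; python3 - <<'E'
from h import *
go([.533,.26,.358],-.113)
E
```

```text
time: 3.52
ee_pos: [0.526, 0.2828, 0.36]
tool_rot: [1.947, 1.567, 0.259]
force: [1.0, 2.0, 1.7]
gripper_width: -0.0001
t 3.52 p [0.526  0.2828 0.36  ] F [1.  2.  1.7] w -0.0001 q [0.31, 0.54, 1.55, -0.0, 1.04, 0.42]
xt [ 0.004  0.001 -1.   ] yt [ 0.993 -0.117  0.004] jaw yaw -0.117
shift cm [0.2  0.96 2.18]
turn [-0.004 -0.002 -0.004]
```

```bash
python3 -m pendant '[[0,0,0,0,0,1,255],[0,0,0,0,0,2,255],[0,0,0,0,0,3,255],[0,0,0,0,0,3.4,255],[0,0,0,0,0,3.4,255]]'; python3 - <<'E'
from h import *
go([.533,.26,.358],-.113)
s=read_camera("side")
crop(s,195,160,325,290,"c3.png",5)
E
```

```text
time: 4.15
ee_pos: [0.5218, 0.2495, 0.3575]
tool_rot: [-1.171, 1.57, -2.859]
force: [0.6, -0.4, -0.8]
gripper_width: -0.0001
t 4.15 p [0.5218 0.2495 0.3575] F [ 0.6 -0.4 -0.8] w -0.0001 q [0.25, 0.52, 1.6, -0.0, 1.02, 0.37]
xt [-0.001 -0.    -1.   ] yt [ 0.993 -0.117 -0.001] jaw yaw -0.118
shift cm [-0.05  0.99 -1.17]
turn [-0.005  0.     0.001]
```

View pics/c3.png

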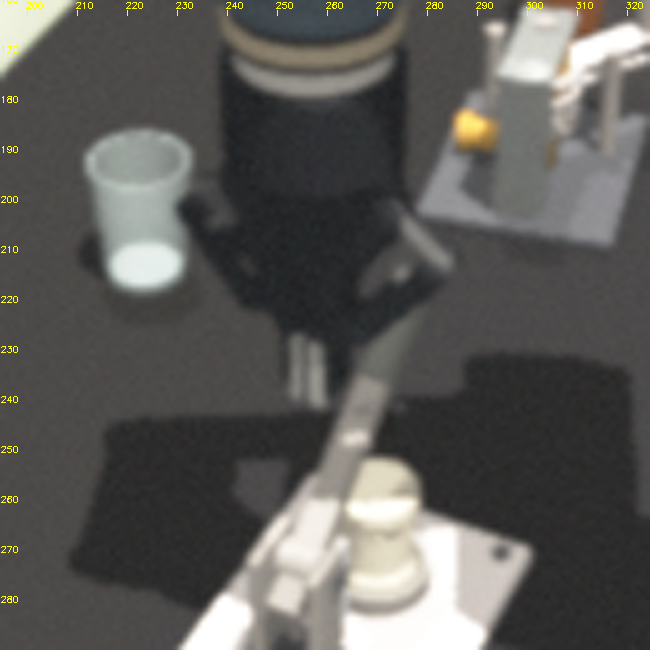

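The arm is past upright and swinging towards the cartridge, with no force on the tool. I'll raise the tool clear and look again.

```bash
python3 -m pendant '[[0,0,0,-1,0,-1,255],[0,0,0,-4,0,-1,255],[0,0,0,-8,0,-1,255],[0,0,0,-8,0,-1,255],[0,0,0,-8,0,-1,255]]'; python3 -m pendant '[[0,0,0,0,0,0,255],[0,0,0,0,0,0,255],[0,0,0,0,-3,0,255],[0,0,0,0,-6,0,255],[0,0,0,0,-6,0,255]]'; python3 - <<'E'
from h import *
go([.4815,-.2895,.45],.0)
s=read_camera("side");t=read_camera("top")
crop(s,195,190,325,310,"d3.png",5)
crop(t,130,170,235,255,"d1.png",7)
E
```

```text
time: 4.82
ee_pos: [0.5226, 0.2604, 0.4378]
tool_rot: [-3.036, 1.571, 1.56]
force: [-0.6, 0.4, 0.1]
gripper_width: -0.0002
time: 5.45
ee_pos: [0.4615, 0.267, 0.4371]
tool_rot: [-1.183, 1.568, -2.87]
force: [1.0, 1.2, 0.3]
gripper_width: 0.0002
t 5.45 p [0.4615 0.267  0.4371] F [1.  1.2 0.3] w 0.0002 q [0.31, 0.37, 1.62, 0.0, 1.16, 0.43]
xt [-0.003 -0.001 -1.   ] yt [ 0.993 -0.115 -0.003] jaw yaw -0.116
shift cm [-1.25  8.4  55.04]
turn [-0.116  0.001  0.003]
```

View pics/d3.png

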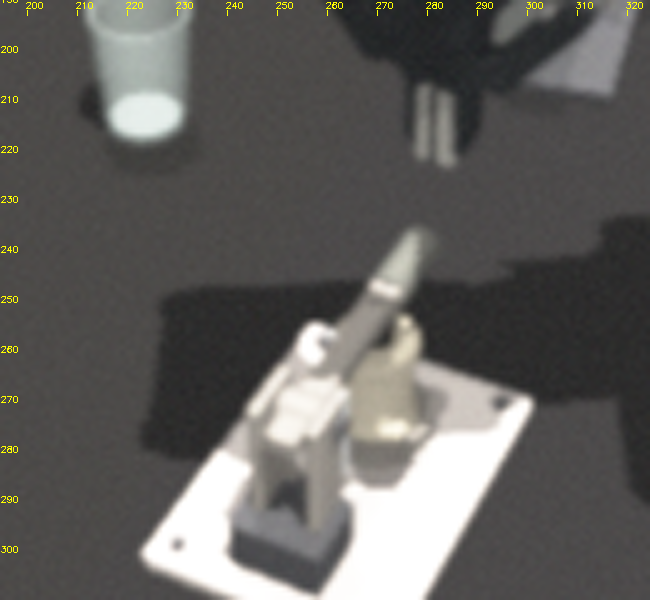

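View pics/d1.png

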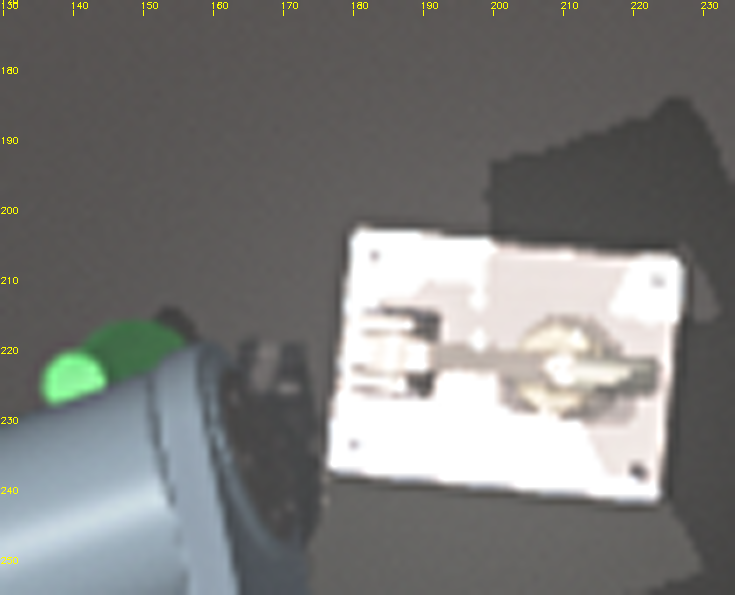

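```bash
python3 - <<'E'
from h import *
s=read_camera("side");t=read_camera("top")
pv=np.array([.5238,.2646,.092]);yh=np.array([.1128,.9936,0])
for th in (1.5,1.7,1.92,2.05):
    a=th-.35; tip=pv+.137*(-np.sin(a)*yh+np.array([0,0,np.cos(a)])); print(th,proj(s,tip).round(1),proj(t,tip).round(1))
E
```

```text
1.5 [[277.7 223.3]] [[218.6 222.9]]
1.7 [[278.9 229.4]] [[221.9 223.2]]
1.92 [[279.2 237.7]] [[223.7 223.3]]
2.05 [[278.8 243.2]] [[223.9 223.4]]
```

The clamp tip is at about (279,237) in the side view, which matches about 1.92 rad, level on the cartridge. Next I'll move to the lever.

```bash
python3 -m pendant '[[0,0,0,0,0.6,6,80],[0,0,0,0,1.2,12,80],[0,0,0,0,1.8,18,80],[0,0,0,0,2.4,24,80],[-0.05,0,0,0,3,30,80]]'; python3 -m pendant '[[-0.06,0,0,0,1,6,80],[-0.06,0,0,0,2,12,80],[-0.06,0,0,0,3,18,80],[-0.06,0,0,0,4,24,80],[-0.06,0,0,0,4,24,80]]'; python3 - <<'E'
from h import *
go([.4815,-.2895,.35],.0)
E
```

```text
time: 6.28
ee_pos: [0.4588, -0.0373, 0.4379]
tool_rot: [1.319, 1.569, -0.318]
force: [0.6, 0.3, -0.0]
gripper_width: 0.0585
time: 6.9
ee_pos: [0.4826, -0.2824, 0.4375]
tool_rot: [0.604, 1.567, -0.98]
force: [0.5, 0.8, 0.4]
gripper_width: 0.0585
t 6.9 p [ 0.4826 -0.2824  0.4375] F [0.5 0.8 0.4] w 0.0585 q [-0.73, 0.4, 1.56, -0.0, 1.18, -0.72]
xt [ 0.002 -0.003 -1.   ] yt [ 1.    -0.013  0.002] jaw yaw -0.013
shift cm [ 8.75 -0.12  0.69]
turn [-0.013  0.003 -0.002]
```

```bash
python3 -m pendant '[[0,0,0,5,-0.1,0.7,80],[0,0,0,9,-0.1,0.7,80],[0,0,0,9.5,-0.1,0.7,80],[0,0,0,9.5,-0.1,0.7,80]]'; python3 - <<'E'
from h import *
go([.4815,-.2895,.268],.0)
s=read_camera("side");t=read_camera("top")
crop(s,250,60,380,215,"e3.png",5); crop(t,270,170,395,255,"e1.png",6)
E
```

```text
time: 7.4
ee_pos: [0.4814, -0.2838, 0.3433]
tool_rot: [0.96, 1.57, -0.617]
force: [0.5, -1.0, 0.2]
gripper_width: 0.0582
t 7.4 p [ 0.4814 -0.2838  0.3433] F [ 0.5 -1.   0.2] w 0.0582 q [-0.73, 0.52, 1.66, 0.0, 0.96, -0.73]
xt [ 0.001 -0.    -1.   ] yt [ 1.    -0.007  0.001] jaw yaw -0.007
shift cm [7.53 0.01 0.57]
turn [-0.007  0.    -0.001]
```

View pics/e3.png

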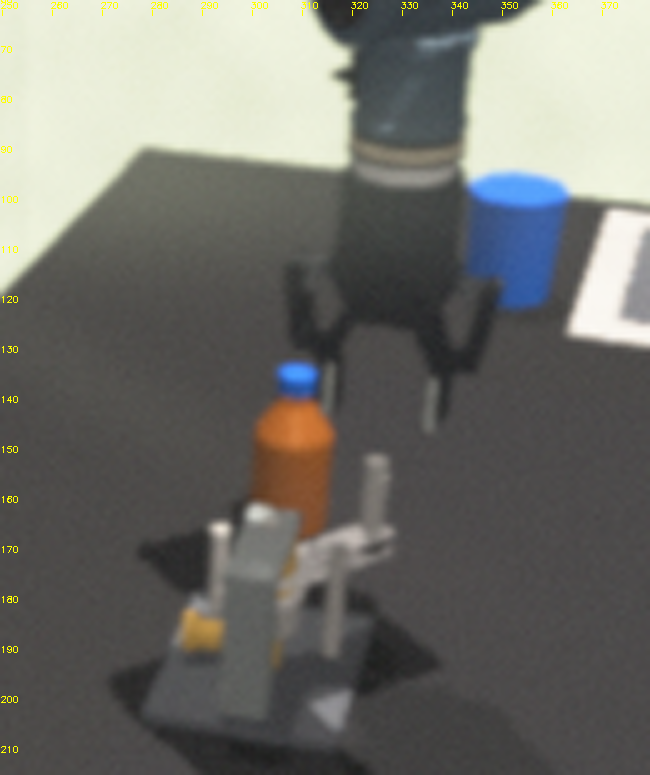

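View pics/e1.png

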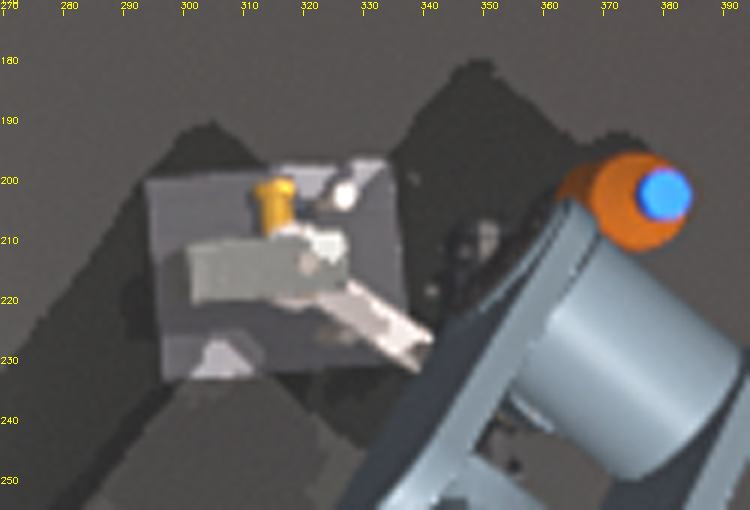

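The side view shows the pin at about (324,152), between the open fingertips at (316,142) and (336,146). I'll descend and grip.

```bash
python3 -m pendant '[[0,0,0,2.5,0,0.6,80],[0,0,0,5,0,0.6,80],[0,0,0,7,0,0.6,80],[0,0,0,7.5,0,0.6,80],[0,0,0,7.5,0,0.6,80]]'; python3 -m pendant '[[0,0,0,0,0,0,255],[0,0,0,0,0,0,255],[0,0,0,0,0,0,255],[0,0,0,0,0,0,255],[0,0,0,0,0,0,255]]' 50;  python3 - <<'E'
from h import *
go([.4815,-.2895,.268],.0)
s=read_camera("side")
crop(s,250,60,380,215,"f3.png",5)
E
```

```text
time: 8.12
ee_pos: [0.4813, -0.29, 0.2688]
tool_rot: [0.849, 1.569, -0.729]
force: [0.8, -0.0, 0.2]
gripper_width: 0.0585
time: 8.75
ee_pos: [0.4811, -0.2899, 0.2685]
tool_rot: [0.82, 1.569, -0.757]
force: [-0.8, 0.6, 5.8]
gripper_width: 0.0148
t 8.75 p [ 0.4811 -0.2899  0.2685] F [-0.8  0.6  5.8] w 0.0148 q [-0.74, 0.64, 1.71, -0.0, 0.8, -0.73]
xt [ 0.001 -0.001 -1.   ] yt [ 1.    -0.007  0.001] jaw yaw -0.007
shift cm [ 0.05  0.04 -0.04]
turn [-0.007  0.001 -0.001]
```

View pics/f3.png

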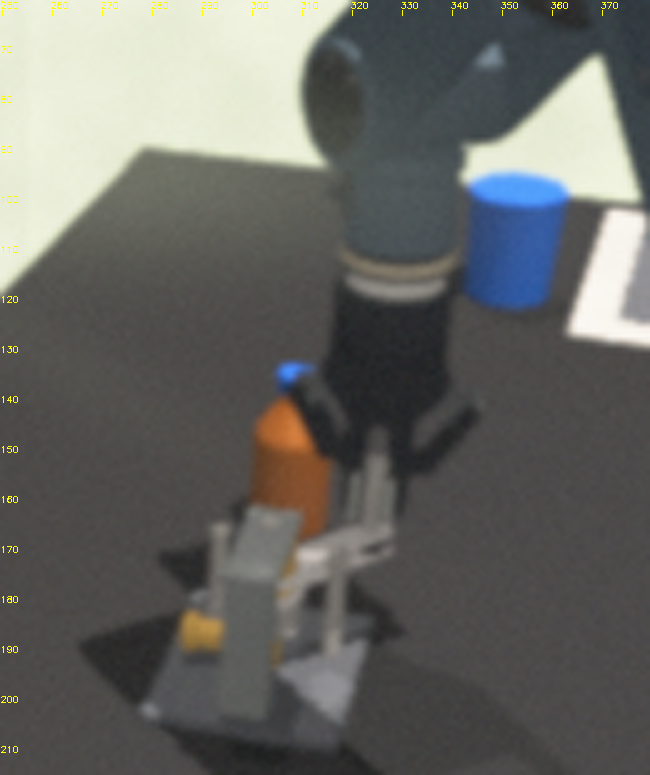

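The jaws have closed on the pin with a 14.8 mm opening. I'll swing the lever along its arc, turning the tool slightly with it.

```bash
python3 -m pendant '[[-0.03,0,0,0,0.95,0.6,255],[-0.1,0,0,0,2,1.1,255],[-0.15,0,0,0,3.05,1.45,255],[-0.2,0,0,0,4.15,1.7,255],[-0.25,0,0,0,5.25,1.75,255]]'; python3 - <<'E'
from h import *
p=np.array([.5358,-.2178]);e=np.array(state()["ee_pos"])[:2]-p
print("r",np.hypot(*e),"lever",np.arctan2(e[1],e[0])+2.219)
for th in (.75,1.,1.25,1.3): print(th); go([*(p+.09*np.array([np.cos(th-2.219),np.sin(th-2.219)])),.268])
E
```

```text
time: 9.43
ee_pos: [0.5313, -0.3095, 0.2685]
tool_rot: [-1.308, 1.563, -2.631]
force: [-9.2, -5.5, 5.2]
gripper_width: 0.0149
r 0.09180638532174752 lever 0.5989876082373566
0.75
t 9.43 p [ 0.5313 -0.3095  0.2685] F [-9.2 -5.5  5.2] w 0.0149 q [-0.71, 0.69, 1.57, -0.01, 0.89, -0.95]
xt [-0.007 -0.004 -1.   ] yt [ 0.969  0.246 -0.007] jaw yaw 0.248
shift cm [0.04 1.38 0.13]
1.0
t 9.43 p [ 0.5313 -0.3095  0.2685] F [-9.2 -5.5  5.2] w 0.0149 q [-0.71, 0.69, 1.57, -0.01, 0.89, -0.95]
xt [-0.007 -0.004 -1.   ] yt [ 0.969  0.246 -0.007] jaw yaw 0.248
shift cm [0.02 3.62 0.17]
1.25
t 9.43 p [ 0.5313 -0.3095  0.2685] F [-9.2 -5.5  5.2] w 0.0149 q [-0.71, 0.69, 1.57, -0.01, 0.89, -0.95]
xt [-0.007 -0.004 -1.   ] yt [ 0.969  0.246 -0.007] jaw yaw 0.248
shift cm [ 0.    5.81 -0.33]
1.3
t 9.43 p [ 0.5313 -0.3095  0.2685] F [-9.2 -5.5  5.2] w 0.0149 q [-0.71, 0.69, 1.57, -0.01, 0.89, -0.95]
xt [-0.007 -0.004 -1.   ] yt [ 0.969  0.246 -0.007] jaw yaw 0.248
shift cm [-0.    6.23 -0.5 ]
```

```bash
python3 -m pendant '[[-0.06,0,0,0,1.2,0,255],[-0.13,0,0,0,2.4,0,255],[-0.2,0,0,0,3.5,-0.05,255],[-0.28,0,0,0,4.5,-0.15,255],[-0.35,0,0,0,5.3,-0.35,255]]'; python3 - <<'E'
from h import *
p=np.array([.5358,-.2178]);e=np.array(state()["ee_pos"])[:2]-p
print("r",np.hypot(*e),"lever",np.arctan2(e[1],e[0])+2.219)
for th in (1.25,1.3): go([*(p+.09*np.array([np.cos(th-2.219),np.sin(th-2.219)])),.268])
s=read_camera("side")
crop(s,250,60,380,215,"g3.png",5)
E
```

```text
time: 10.05
ee_pos: [0.5833, -0.2967, 0.2686]
tool_rot: [-0.646, 1.558, -1.618]
force: [-7.8, -16.4, 2.1]
gripper_width: 0.0148
r 0.09211192787017052 lever 1.1898102139785816
t 10.05 p [ 0.5833 -0.2967  0.2686] F [ -7.8 -16.4   2.1] w 0.0148 q [-0.64, 0.73, 1.46, -0.01, 0.94, -1.23]
xt [-0.001 -0.012 -1.   ] yt [ 0.826  0.564 -0.007] jaw yaw 0.599
shift cm [ 0.05  0.55 -0.2 ]
t 10.05 p [ 0.5833 -0.2967  0.2686] F [ -7.8 -16.4   2.1] w 0.0148 q [-0.64, 0.73, 1.46, -0.01, 0.94, -1.23]
xt [-0.001 -0.012 -1.   ] yt [ 0.826  0.564 -0.007] jaw yaw 0.599
shift cm [ 0.05  1.   -0.21]
```

View pics/g3.png

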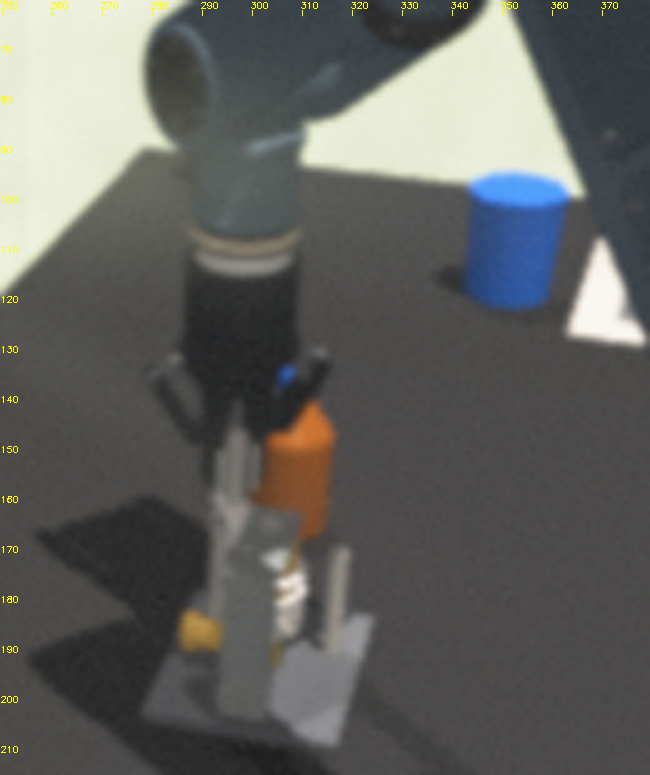

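```bash
python3 -m pendant '[[0,0,0,0,0.1,0,255],[0,0,0,0,0.3,-0.1,255],[0,0,0,0,0.3,-0.1,255]]'; python3 - <<'E'
from h import *
p=np.array([.5358,-.2178]);S=state();e=np.array(S["ee_pos"])[:2]-p;a=np.arctan2(e[1],e[0])
F=np.array(S["force"])[:2];print("r",np.hypot(*e),"lever",a+2.219,"Ft",F@[-np.sin(a),np.cos(a)],"Fr",F@[np.cos(a),np.sin(a)],np.round(S["qd"],3))
E
```

```text
time: 10.48
ee_pos: [0.5856, -0.295, 0.2687]
tool_rot: [-0.466, 1.556, -1.44]
force: [-4.5, -17.7, -1.0]
gripper_width: 0.0147
r 0.09186726856441395 lever 1.220805102121129 Ft -13.398398314590468 Fr 12.441123124151998 [-0.003 -0.001 -0.002  0.004  0.002 -0.001]
```

```bash
cat >> h.py <<'E'
def lev():
    p=np.array([.5358,-.2178]);S=state();M=Ro.from_euler('xyz',S["tool_rot"]).as_matrix()
    g=np.array(S["ee_pos"])+.155*M[:,0]; e=g[:2]-p;a=np.arctan2(e[1],e[0]);F=np.array(S["force"])[:2]
    print("pin",g.round(4),"r",np.hypot(*e).round(4),"lever",round(a+2.219,3),"Ft",(F@[-np.sin(a),np.cos(a)]).round(1),"Fr",(F@[np.cos(a),np.sin(a)]).round(1),"jaw",np.arctan2(M[1,1],M[0,1]).round(3),"M",np.round(S["moment"],2))
E
python3 -c "
from h import *
lev()"
python3 -m pendant '[[0,0,0,0,0.2,0.05,255],[0,0,0,0,0.4,0.1,255],[0,0,0,0,0.4,0.1,255]]'; python3 -c "
from h import *
lev()"
```

```text
pin [ 0.5859 -0.2973  0.1137] r 0.0939 lever 1.21 Ft -13.3 Fr 12.6 jaw 0.597 M [-2.44  0.69  0.53]
time: 10.85
ee_pos: [0.589, -0.2936, 0.2686]
tool_rot: [-0.534, 1.557, -1.509]
force: [-6.6, -18.0, 0.8]
gripper_width: 0.0148
pin [ 0.5892 -0.2957  0.1136] r 0.0945 lever 1.248 Ft -15.6 Fr 11.1 jaw 0.595 M [-2.42  0.74  0.16]
```

```bash
python3 -m pendant '[[0,0,0,0,0.2,0.05,255],[0,0,0,0,0.4,0.05,255],[0,0,0,0,0.4,0.05,255]]'; python3 -c "
from h import *
lev()"
```

```text
time: 11.22
ee_pos: [0.5904, -0.2932, 0.2686]
tool_rot: [-0.969, 1.555, -1.944]
force: [-14.3, -22.7, 2.7]
gripper_width: 0.0145
pin [ 0.5895 -0.2955  0.1136] r 0.0945 lever 1.252 Ft -24.6 Fr 10.6 jaw 0.596 M [-3.11  1.8   0.18]
```

```bash
python3 -m pendant '[[0,0,0,0,0.15,0.05,255],[0,0,0,0,0.15,0.05,255],[0,0,0,0,0.15,0.05,255],[0,0,0,0,0.15,0.05,255]]'; python3 - <<'E'
from h import *
lev()
s=read_camera("side");t=read_camera("top")
crop(s,190,120,340,280,"i3.png",4); crop(t,130,130,395,255,"i1.png",3);crop(t,285,180,395,255,"i2.png",7)
E
```

```text
time: 11.72
ee_pos: [0.5909, -0.2932, 0.2685]
tool_rot: [-1.122, 1.554, -2.097]
force: [-17.8, -24.8, 4.8]
gripper_width: 0.015
pin [ 0.5896 -0.2955  0.1136] r 0.0945 lever 1.254 Ft -28.7 Fr 10.3 jaw 0.596 M [-3.21  2.18  0.19]
```

View pics/i3.png

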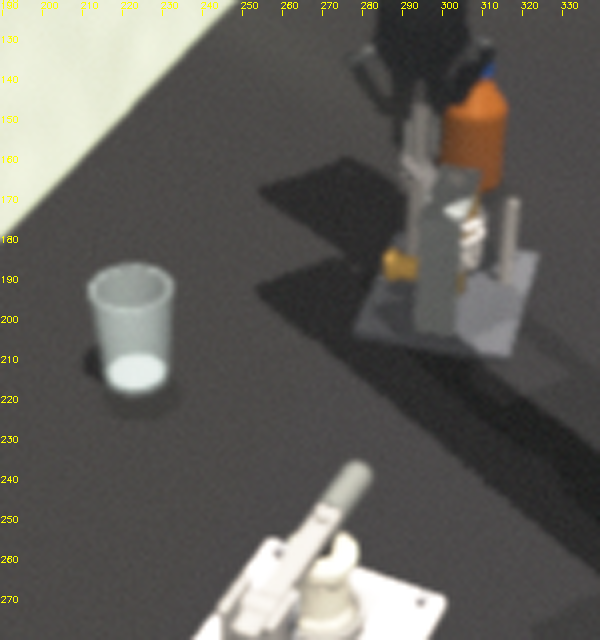

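View pics/i1.png

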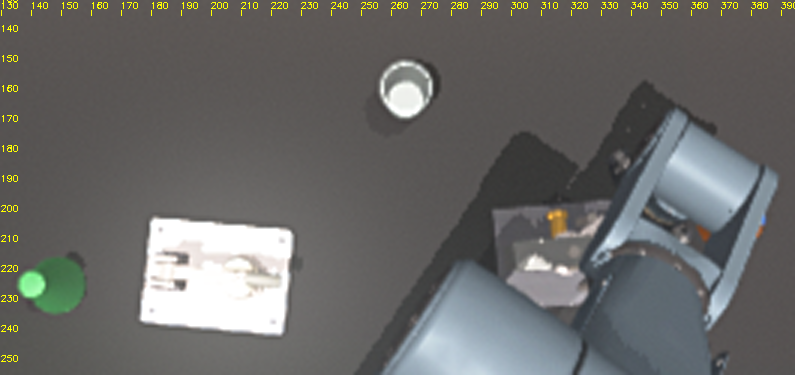

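View pics/i2.png

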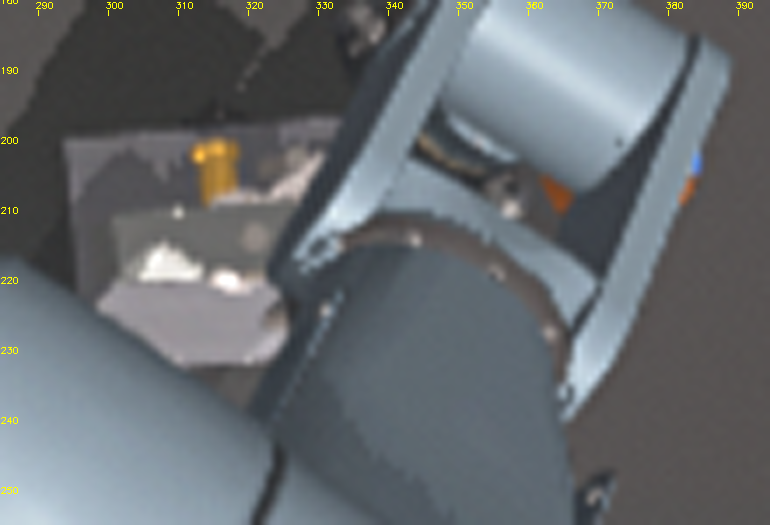

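```bash
python3 -m pendant '[[0,0,0,0,0,0,255],[0,0,0,0,0,0,255],[0,0,0,0,0,0,255],[0,0,0,0,0,0,255],[0,0,0,0,0,0,255]]'; python3 - <<'E'
from h import *
lev()
s=read_camera("side"); c=cv2.imread("pics/side0.png")[:,:,::-1]
d=np.abs(s["color"].astype(int)-c).sum(2)
for n,(x0,y0,x1,y1) in {"beaker":(210,185,236,220),"flask":(215,320,255,370),"bottle low":(303,145,318,165)}.items(): print(n,d[y0:y1,x0:x1].mean().round(1))
crop(s,205,120,325,300,"j3.png",3)
E
```

```text
time: 12.45
ee_pos: [0.5909, -0.2932, 0.2685]
tool_rot: [-1.123, 1.553, -2.098]
force: [-18.2, -22.8, 5.3]
gripper_width: 0.0145
pin [ 0.5895 -0.2955  0.1135] r 0.0945 lever 1.253 Ft -27.9 Fr 8.4 jaw 0.596 M [-3.22  2.21  0.26]
beaker 4.2
flask 5.5
bottle low 44.5
```

View pics/j3.png

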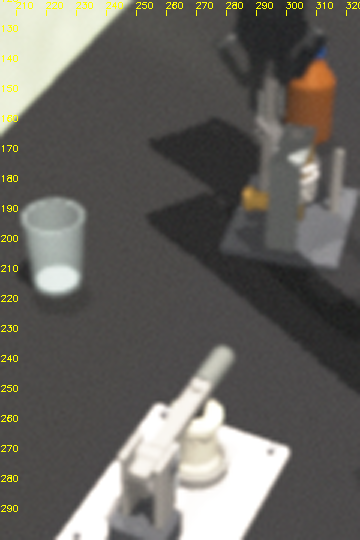

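```bash
python3 -c "
from station import *
print(close_job())"
```

```text
the job is handed in; nothing more can be done
None
```

I locked the cartridge with the toggle clamp, then swung the valve lever to its stop. I handed the job in at about 12.5 s with the gripper still pinching the lever pin. No verdict was given.

**Clamp:** I pushed the arm over centre with the shut fingers and it swung the rest of the way by itself. Its tip sat at about (279, 237) in the side view, which matches 1.92 rad, level with the pad on the cartridge. It looked the same in the last picture. The pad force itself was not measured.

**Lever:** The last estimate was 1.253 rad, against 1.25 at the stop. A further 1.5 mm of push raised the force from about 25 to 29 N without moving the pin. Over a hold of about 0.6 s the force stayed near 28 N and the grip at 14.5 mm. Two readings did not quite agree with the nominal geometry:
- **Radius:** the pin came out 94.5 mm from my pivot estimate, where 90 mm was expected. That error also makes the angle estimate approximate.
- **Grip opening:** it read about 1.5 mm under the pin's 16 mm diameter.

**Glassware:** The beaker and flask areas of the side picture barely changed from the start. The bottle area differed clearly in the pixel comparison, because the gripper partly covers and shades it. By eye the bottle stands upright in its original place.

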